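# Clear the pile on the bench stone into the wooden holders

## Robot

A 6-joint arm with a two-finger parallel gripper is mounted at the origin on the work surface. World frame = base frame: x ahead of the robot, y to its left, z up, the work surface at z = 0. Lengths are in m, angles in rad, forces in N, time in s.
With the tool pointing down it reaches from about 0.25 to 0.725 m from the base axis. Payload 4 kg.
Tool frame: the origin (TCP) lies between the finger pads; the fingertips stand 8 mm ahead of it and the grasp point (between the pads) lies 11 mm behind it (bot.tip_reach is the distance from the TCP to the fingertips, in m); z points along the fingers, y is the line along which they close (so a half turn about z gives the same grasp; the last joint's range is limited). The gripper opens to 85 mm and grips with 20 to 120 N. Pads are 22 mm wide; open, the fingers measure 114 mm over their backs; the gripper's body (76 mm by 85 mm) begins 54 mm behind the grasp point. The pads swing forward as they close: fully open they stand 13 mm farther back than shut.
Start: joints at [0, 0.241, 0.005, 1.335, 0, 1.571], TCP at [0.5, -0, 0.239] pointing down, gripper open.
Joint ranges: [-2.72, 2.72], [-1.05, 1.87], [-1.09, 1.28], [-1.99, 2.15], [-1.42, 1.44], [-3.14, 3.14]. Speed limits (rad/s): [2.79, 2.79, 3.14, 3.14, 3.14, 3.14].

## Interface

Orientations are given as a unit quaternion [x, y, z, w].
In Python, from workcell import bot gives the robot as it stands.
- The arm moves only by the tool move_arm, never from a script. Its argument "deltas" is a list of rows, each a list of 7 numbers: the opening, from 0 (shut) to 1 (fully open), then the shift along the tool's x, y, z in mm, then the turn, a rotation vector about the tool's x, y, z in degrees. In form: [[gripper, tx, ty, tz, ax, ay, az], ...]. A call has 1 to 10 rows; each row shifts and turns the commanded pose from where the row before left it, along the tool's axes as they then stand; what a row does not reach is not made up. A row lasts 1/12 s, in which the tool goes at most 41.7 mm and 7.16 degrees, less where a joint would pass 70% of its speed; a pose out of reach is approached as far as the arm can. A call is refused whole if a number of a shift passes 41.7 or a number of a turn 7.16, either way. A call with a gripper value outside its range is refused whole. The fingers move at their own pace and stop on an object; the grip force is fixed at half the most. Time passes only in rows, so rows that do not move let the fingers close. It gives the time, the measured TCP pose, the force, the opening and the grip force at its end, in the units of the state.
- bot.get_obs(): the state, without advancing time (a new reading comes with each control period).
- bot.camera(name): name is "scene" or "side" or "wrist"; returns the picture (400x640x3 uint8, blue, green, red); there is no depth.
- bot.calibration(name): a dict with "K" (3x3 intrinsics, pixels), "dist_coeffs" ([k1, k2, p1, p2, k3] as OpenCV has them; the pictures are not rectified), "position" and "orientation" of the camera in the world. Camera axes: x right, y down, z forward; pixel columns grow to the right and rows downward; lengths in m; the calibration is good to about 2 mm. A picture is of the moment at which its call begins: read the wrist's pose just before it. calibration takes no time and is no camera call; for the wrist camera it gives the pose at the moment of the call.
- bot.job_done(): hands the job in; it is judged then, once.
Trained networks look in the newest picture that a camera, given by its name, has taken for a name from the list of things; names that differ only in an ending like _2 or _b are one class to them, and where a whole thing is asked for, a point or a joint stands for the part that bears it (a point fixed in the world has none). Each returns a list of dicts, best first, with "conf" (0 to 1); they miss things now and then, are a little off and sometimes report something else, mostly with a low value. They report only what shows in the picture. A call takes as long as a camera call. They do not tell look-alikes from the thing itself.
- bot.outline_of(query, camera): "pixels" (400x640 bool, what is visible of it) and "rect" ([left, top, width, height] in pixels, round what is visible of it).
The state is a dict: "clock": time; "joint_pos": joint angles; "joint_vel": joint speeds; "tau": joint torques, N m; "eef_pos": TCP position; "tool_rot": TCP orientation; "ft_force": force on the tool from outside, world axes, zero at the start; "ft_torque": the same for the moment, N m; "grip_width": finger opening in m; "grasp_force": force on a finger pad.
Only numpy, scipy, OpenCV 4.12 (cv2) and the standard library are available. Lean on these libraries where they do the work, as an engineer would, in place of code of your own. Each camera call takes 0.05 s, during which the arm holds its last target. There are 200 camera calls.

## Task

The grinding wheel, the steel block and the hexagonal die nut have been left piled on the bench stone. Take the pile apart and put each of the four, the stone included, in the wooden holder of its own shape, lying flat on the floor of the recess. Set them down rather than letting them drop, and leave the amber jar and the tape roll where they are.

Things in the scene. Friction and masses are not known exactly. Their poses are not given: they have to be found in the camera images.
- stone: Grey-brown rectangular bench stone, 160 (x) by 58 (y) by 22 mm high, about 0.45 kg, lying flat on the bench at the bottom of the pile; the wheel and the block lie side by side on it, about 42 mm either side of its middle along its x, in either order, and the die nut lies on the one at its +x (far) end. Origin: centre of its underside; z up. Loose. 
- wheel: Round brown-red grinding wheel, 52 mm diameter, 20 mm thick, with a 12 mm bore, about 0.1 kg, lying flat on the stone. Origin: centre of its underside; z up. Loose. 
- block: Square bare-steel bench block, 50 by 50 by 20 mm high, about 0.38 kg, sides along its x and y, lying flat on the stone. Origin: centre of its underside; z up. Loose. 
- dienut: Hexagonal dark-steel die nut with a black round centre, 34 mm across flats (39 mm across corners), 18 mm high, about 0.12 kg, lying flat on top of the wheel or the block; two of its flats face its own +y and -y. Origin: centre of its underside; z up. Loose. 
- stone_holder: Oblong holder for the stone, 194 (x) by 92 (y) mm outside, recess 176 by 74 mm. Fixed wooden holder standing on the bench, medium-wood floor with a lighter raised rim. Origin: centre of its underside; z up. The recess floor is 6 mm above the origin, the rim top 11 mm (rim 5 mm above the floor), rim wall 9 mm thick. 
- wheel_holder: Round holder for the wheel, 86 mm outside diameter, recess 68 mm in diameter. Fixed wooden holder standing on the bench, medium-wood floor with a lighter raised rim. Origin: centre of its underside; z up. The recess floor is 6 mm above the origin, the rim top 11 mm (rim 5 mm above the floor), rim wall 9 mm thick. 
- block_holder: Square holder for the block, 84 by 84 mm outside, recess 66 by 66 mm with sides along its x and y. Fixed wooden holder standing on the bench, medium-wood floor with a lighter raised rim. Origin: centre of its underside; z up. The recess floor is 6 mm above the origin, the rim top 11 mm (rim 5 mm above the floor), rim wall 9 mm thick. 
- dienut_holder: Hexagonal holder for the die nut, 68 mm across flats outside, recess 50 mm across flats; two flats face its +y and -y. Fixed wooden holder standing on the bench, medium-wood floor with a lighter raised rim. Origin: centre of its underside; z up. The recess floor is 6 mm above the origin, the rim top 11 mm (rim 5 mm above the floor), rim wall 9 mm thick. 
- jar: Bystander: closed amber glass jar with a steel cap, 52 mm diameter, 68 mm high, standing beyond the work. Origin: centre of its underside. To be left where it stands.
- tape: Bystander: paper-coloured tape roll lying flat at the far left, 84 mm diameter, 64 mm hole, 22 mm high. Origin: centre of its underside. To be left where it lies.
Not all that is in view belongs to the job. Leave any green or turquoise look-alike of the dienut alone.

How it is judged:
At the end, for the whole second after the job is handed in: Die nut, wheel, block and stone each lie flat (within 0.03 rad) in the recess of their own holder: centre within 12 mm of the holder's centre (the recess allows 8 mm to each side), underside on the recess floor (less than 1.8 mm above it), at rest (slower than 0.02 m/s) and released (horizontal distance between dienut and dienut_holder below 0.012 m and z of dienut in the frame of dienut_holder between 0.004 and 0.0078 m and angle between each of dienut, wheel, block, stone's own z axis and vertical below 0.03 rad and linear speed of each of dienut, wheel, block, stone below 0.02 m/s and contact force between the fingers and dienut below 0.05 N and horizontal distance between wheel and wheel_holder below 0.012 m and z of wheel in the frame of wheel_holder between 0.004 and 0.0078 m and contact force between the fingers and wheel below 0.05 N and horizontal distance between block and block_holder below 0.012 m and z of block in the frame of block_holder between 0.004 and 0.0078 m and contact force between the fingers and block below 0.05 N and horizontal distance between stone and stone_holder below 0.012 m and z of stone in the frame of stone_holder between 0.004 and 0.0078 m and contact force between the fingers and stone below 0.05 N); the robot touches nothing.
It fails at once if one of the four is dropped or thrown (faster than 0.6 m/s, a fall of about 2 cm, while the fingers are not touching it) ((linear speed of dienut above 0.6 m/s and contact force between the fingers and dienut below 0.02 N) or (linear speed of wheel above 0.6 m/s and contact force between the fingers and wheel below 0.02 N) or (linear speed of block above 0.6 m/s and contact force between the fingers and block below 0.02 N) or (linear speed of stone above 0.6 m/s and contact force between the fingers and stone below 0.02 N)).
It fails at once if the amber jar is pushed more than 3 cm from where it stood or tipped over (distance of jar from where it was at the start of the episode above 0.03 m or angle between jar's own z axis and vertical above 0.5 rad).
It fails at once if the tape roll is pushed more than 3 cm from where it stood or tipped over (distance of tape from where it was at the start of the episode above 0.03 m or angle between tape's own z axis and vertical above 0.5 rad).
It also fails if it takes over 109 s, if anything falls off the work surface, if the arm or the gripper's body presses on something with over 40 N, if the wrist force passes 120 N, or if a joint passes its speed limit or range.

## Working session

There is one attempt and no reset: what is moved stays moved. The work goes in short steps, Python scripts to look and compute and a tool call to move; the robot and the scene stay as the last step left them, time stands still between calls to the robot, and variables do not carry over. Pictures are saved under pics/ and viewed, at most 14 in all, crops included, and the job is handed in when it is done.

Besides the shell and the picture viewer there is one more tool, called after ">>>" as name(argument=value, ...) on one line, values as JSON. move_arm: Moves the arm, as the interface text tells. Its arguments: {"type":"object","properties":{"deltas":{"type":"array","items":{"type":"array","items":{"type":"number"}}}},"required":["deltas"]}

```bash
ls; mkdir -p pics
cat > h.py <<'E'
import numpy as np, cv2
from scipy.spatial.transform import Rotation as R
from workcell import bot
def ray(cam,px,z,cal=None):
    c=cal or bot.calibration(cam)
    u=cv2.undistortPoints(np.array(px,float).reshape(-1,1,2),np.array(c["K"]),np.array(c["dist_coeffs"])).reshape(-1,2)
    d=R.from_quat(c["orientation"]).apply(np.c_[u,np.ones(len(u))]); p=np.array(c["position"])
    return p+d*((z-p[2])/d[:,2])[:,None]
def proj(cam,P):
    c=bot.calibration(cam); P=R.from_quat(c["orientation"]).inv().apply(np.array(P)-c["position"])
    return cv2.projectPoints(P,np.zeros(3),np.zeros(3),np.array(c["K"]),np.array(c["dist_coeffs"]))[0].reshape(-1,2)
def mask_pts(q,cam,z):
    o=bot.outline_of(q,cam)
    if not o: return None
    m=o[0]["pixels"].astype(np.uint8)
    cs,_=cv2.findContours(m,cv2.RETR_EXTERNAL,cv2.CHAIN_APPROX_NONE)
    c=max(cs,key=cv2.contourArea).reshape(-1,2)
    w=ray(cam,c,z)[:,:2]
    r=cv2.minAreaRect((w*1000).astype(np.float32))
    return o[0]["conf"],o[0]["rect"],r,len(o)
E
python3 - <<'E'
from h import *
np.set_printoptions(precision=4,suppress=True)
for c in ["scene","side","wrist"]:
    cv2.imwrite(f"pics/{c}0.png",bot.camera(c)); k=bot.calibration(c); print(c,k["position"],k["orientation"],k["K"][0])
    for q,z in [("stone",.022),("wheel",.042),("block",.042),("dienut",.06),("stone_holder",.011),("wheel_holder",.011),("block_holder",.011),("dienut_holder",.011),("jar",.068),("tape",.022)]:
        print(q,mask_pts(q,c,z))
o=bot.get_obs();print(o["eef_pos"],o["tool_rot"],o["clock"])
E
```

```text
pics
scene [1.1317 1.0764 0.8645] [ 0.2323  0.8564 -0.4486 -0.107 ] [513.8344   0.     313.0458]
stone (0.57, [284.3, 183.7, 51.2, 32.5], ((550.0870361328125, -3.4605026245117188), (178.86715698242188, 80.48966217041016), 16.550504684448242), 1)
wheel (0.63, [311.4, 175.6, 20.2, 17.7], ((506.5400390625, -21.53150177001953), (80.67353057861328, 55.96501541137695), 58.832435607910156), 1)
block (0.62, [288.4, 195.2, 23.5, 13.4], ((595.81787109375, 15.397140502929688), (62.892982482910156, 65.68353271484375), 62.68281173706055), 1)
dienut (0.68, [309.1, 213.8, 16.6, 12.5], ((609.92431640625, 138.4584197998047), (47.82894515991211, 36.635501861572266), 58.506134033203125), 3)
stone_holder (0.58, [329.0, 218.5, 79.3, 47.5], ((509.486328125, 225.3867645263672), (202.98129272460938, 104.79020690917969), 2.420822858810425), 2)
wheel_holder (0.52, [278.9, 147.2, 25.7, 18.7], ((468.1728210449219, -274.869873046875), (109.49297332763672, 84.59528350830078), 61.141075134277344), 2)
block_holder (0.94, [398.6, 269.3, 44.4, 39.2], ((503.9367980957031, 441.4426574707031), (96.58212280273438, 93.453
[... 2469 characters left out ...]
), 3)
stone_holder (0.66, [228.7, 0.0, 184.3, 16.3], ((502.52587890625, 177.03594970703125), (193.29782104492188, 13.772574424743652), 0.1450054794549942), 1)
wheel_holder (0.6, [268.4, 326.3, 56.8, 21.1], ((469.1950378417969, -243.56161499023438), (30.28366470336914, 74.32816314697266), 82.22113800048828), 1)
block_holder None
dienut_holder (0.61, [369.7, 296.3, 50.0, 42.6], ((610.1082153320312, -214.87020874023438), (61.73488998413086, 80.85166931152344), 27.380659103393555), 1)
jar (0.91, [541.0, 1.6, 98.1, 44.2], ((743.3939819335938, 148.07484436035156), (33.912227630615234, 85.25543212890625), 89.44639587402344), 1)
tape None
[0.5    0.     0.2393] [ 0.7071  0.7071 -0.     -0.    ] 1.65
```

Run:
```python
import cv2
a=cv2.imread("pics/wrist0.png"); cv2.imwrite("pics/w0c.png",cv2.resize(a[100:360,250:510],None,fx=2.2,fy=2.2,interpolation=cv2.INTER_CUBIC))
```

```text
(no output)
```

View pics/wrist0.png

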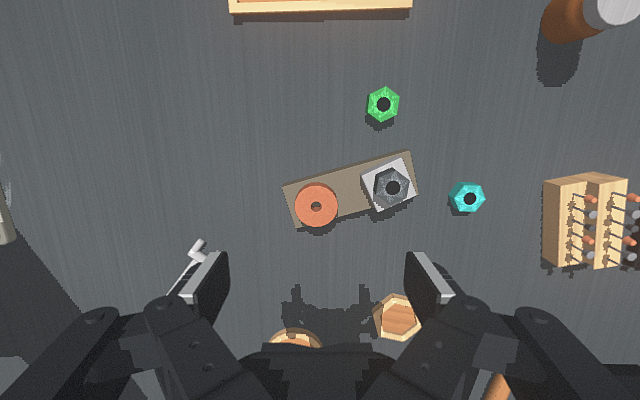

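View pics/side0.png

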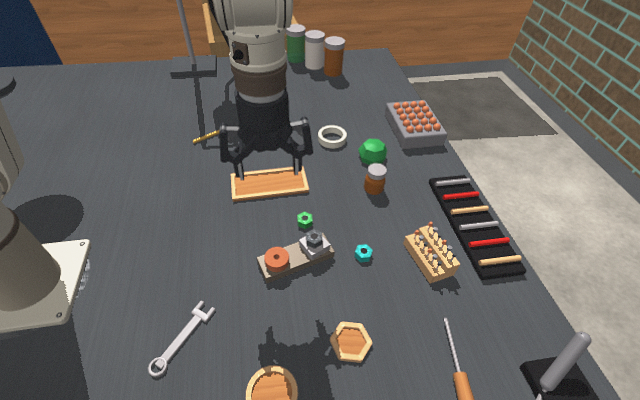

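View pics/w0c.png

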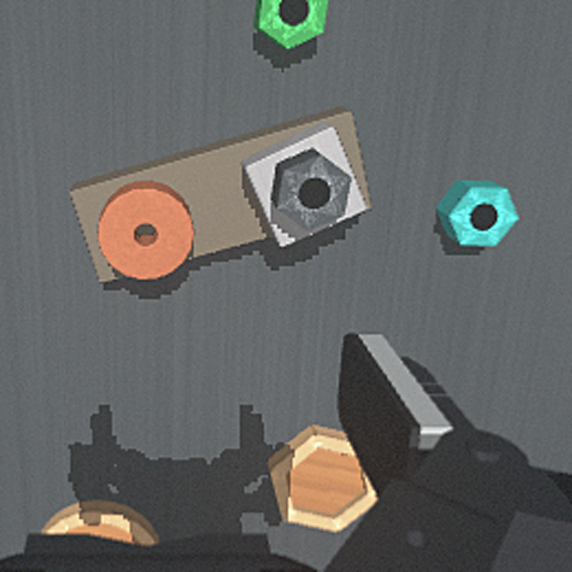

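The wrist picture shows three nuts: a green one at (383,104), a turquoise one at (467,197) and the dark steel one at (391,187). The dark one on the block is the real die nut, and the enlarged crop confirms it. The wheel is at (316,206) at the near end of the stone. In the side picture the wheel holder is at (272,385), the nut holder at (351,342) and the stone holder at (270,183).

Next I'll fit prism silhouettes to the outlines to get poses.

```bash
cat >> h.py <<'E'
from scipy.optimize import minimize
a6=np.deg2rad(30+60*np.arange(6)+30)  # flats face +-y => vertices at 0,60,..
hexa=lambda af:np.c_[np.cos(np.deg2rad(60*np.arange(6))),np.sin(np.deg2rad(60*np.arange(6)))]*af/np.sqrt(3)
rect=lambda a,b:np.array([[a,b],[-a,b],[-a,-b],[a,-b]])/2
circ=lambda d:np.c_[np.cos(np.linspace(0,6.28,40)),np.sin(np.linspace(0,6.28,40))]*d/2
SH=dict(stone=(rect(.160,.058),.022),wheel=(circ(.052),.020),block=(rect(.05,.05),.020),dienut=(hexa(.034),.018),
 stone_holder=(rect(.194,.092),.011),wheel_holder=(circ(.086),.011),block_holder=(rect(.084,.084),.011),dienut_holder=(hexa(.068),.011))
def fit(q,cam,z0,guess,yaws=(0,),near=None):
    """silhouette fit: returns (x,y,yaw_deg), IoU; near=pixel the wanted detection holds"""
    os=bot.outline_of(q,cam)
    if near is not None:
        os=[o for o in os if np.hypot(o["rect"][0]+o["rect"][2]/2-near[0],o["rect"][1]+o["rect"][3]/2-near[1])<25]
    if not os: return None
    m=os[0]["pixels"].astype(np.uint8); cs,_=cv2.findContours(m,0,2); hull=cv2.convexHull(max(cs,key=cv2.contourArea))
    S=4; M=np.zeros((400*S,640*S),np.uint8); cv2.fillPoly(M,[hull*S+S//2],1)
    poly,h=SH[q]
    def cost(p):
        a=p[2]; Q=poly@np.array([[np.cos(a),np.sin(a)],[-np.sin(a),np.cos(a)]])+p[:2]/1000
        P=np.r_[np.c_[Q,np.full(len(Q),z0)],np.c_[Q,np.full(len(Q),z0+h)]]
        H=cv2.convexHull(((proj(cam,P)+.5)*S).astype(np.float32)).astype(np.int32)
        N=np.zeros_like(M); cv2.fillPoly(N,[H],1)
        return 1-(M&N).sum()/max(1,(M|N).sum())
    best=None
    for y in yaws:
        g=np.r_[np.array(guess)*1000,np.deg2rad(y)]
        r=minimize(cost,g,method="Nelder-Mead",options=dict(initial_simplex=g+np.array([[0,0,0],[12,0,0],[0,12,0],[0,0,.15]]),xatol=.05,fatol=1e-4,maxiter=100))
        if best is None or r.fun<best.fun: best=r
    return np.round([best.x[0],best.x[1],np.rad2deg(best.x[2])],1),round(1-best.fun,3)
E
python3 - <<'E'
from h import *
print(bot.tip_reach)
bot.camera("wrist")
print("nut",fit("dienut","wrist",.042,(.58,-.007),(0,20,40),near=(391,187)))
print("block",fit("block","wrist",.022,(.58,-.007),(10,25)))
print("wheel",fit("wheel","wrist",.022,(.499,-.03)))
print("stone",fit("stone","wrist",0,(.54,-.018),(16,)))
print("nh",fit("dienut_holder","wrist",0,(.61,-.215),(0,20,40)))
bot.camera("side")
print("nh",fit("dienut_holder","side",0,(.61,-.215),(0,20,40)))
print("wh",fit("wheel_holder","side",0,(.47,-.27)))
print("sh",fit("stone_holder","side",0,(.505,.215),(0,)))
bot.camera("scene")
print("bh",fit("block_holder","scene",0,(.504,.44),(0,20,-20)))
E
```

```text
0.008
nut (array([581.6,  -7.2,  26.3]), np.float64(0.973))
block (array([582.9,  -9.6,  26. ]), np.float64(0.976))
wheel (array([499. , -35.3,   8.9]), np.float64(0.931))
stone (array([540.9, -21.1,  15.9]), np.float64(0.955))
nh (array([ 616.6, -216.9,   45.9]), np.float64(0.86))
nh (array([ 620. , -216.2,   45.8]), np.float64(0.978))
wh (array([ 468.2, -281.6,    3.7]), np.float64(0.975))
sh (array([503.2, 220.5,   0.9]), np.float64(0.953))
bh (array([500.4, 439. ,  -5.6]), np.float64(0.962))
```

>>> move_arm(deltas=[[0.7,-2.5,27,25,0,0,0],[0.7,-2.5,27,25,0,0,0],[0.7,-2.5,27.5,25,0,0,0],[0.7,0,0,30,0,0,3.7],[0.7,0,0,30,0,0,0],[0.7,0,0,25,0,0,0],[0.7,0,0,15,0,0,0],[0.7,0,0,8,0,0,0],[0.7,0,0,0,0,0,0]])

```text
clock: 3.0
eef_pos: [0.5799, -0.0075, 0.0541]
tool_rot: [0.73, 0.684, -0.002, -0.002]
ft_force: [-0.5, 0.3, -0.1]
grip_width: 0.0598
grasp_force: 0.0
```

>>> move_arm(deltas=[[0,0,0,0,0,0,0],[0,0,0,0,0,0,0],[0,0,0,0,0,0,0],[0,0,0,0,0,0,0],[0,0,0,0,0,0,0],[0,0,0,0,0,0,0]])

```text
clock: 3.5
eef_pos: [0.583, -0.0075, 0.0584]
tool_rot: [0.73, 0.684, 0.001, 0.001]
ft_force: [0.2, 0.3, 6.8]
grip_width: 0.0321
grasp_force: 60.4
```

>>> move_arm(deltas=[[0,0,0,-6,0,0,0],[0,0,0,-20,0,0,0],[0,0,0,-30,0,0,0],[0,0,0,-30,0,0,0],[0,0,0,-20,0,0,0],[0,0,0,0,0,0,0],[0,0,0,0,0,0,0]])

```text
clock: 4.08
eef_pos: [0.5822, -0.0075, 0.1637]
tool_rot: [0.73, 0.684, 0.001, 0.001]
ft_force: [-0.7, 0.5, -2.9]
grip_width: 0.0318
grasp_force: 59.9
```

Run:
```python
from h import *
o=bot.get_obs(); print(o["eef_pos"],R.from_quat(o["tool_rot"]).as_matrix().round(3),o["ft_force"],o["grip_width"])
a=bot.camera("wrist"); cv2.imwrite("pics/w1.png",a)
print("block",fit("block","wrist",.022,(.58,-.007),(10,25)))
print("wheel",fit("wheel","wrist",.022,(.499,-.03)))
print("stone",fit("stone","wrist",0,(.54,-.018),(16,)))
print("nh",fit("dienut_holder","wrist",0,(.61,-.215),(0,20,40)))
```

```text
[ 0.58222435 -0.00752456  0.16366195] [[ 0.065  0.998  0.003]
 [ 0.998 -0.065 -0.   ]
 [ 0.     0.003 -1.   ]] [-0.72441388  0.46367699 -2.87516274] 0.03177715876717549
block (array([580.9,  -8.7,  25.7]), np.float64(0.9))
wheel (array([522.8, -18.3,   7.9]), np.float64(0.309))
stone (array([538. , -20. ,  16.6]), np.float64(0.879))
nh (array([ 611.4, -212.3,   35.5]), np.float64(0.163))
```

View pics/w1.png

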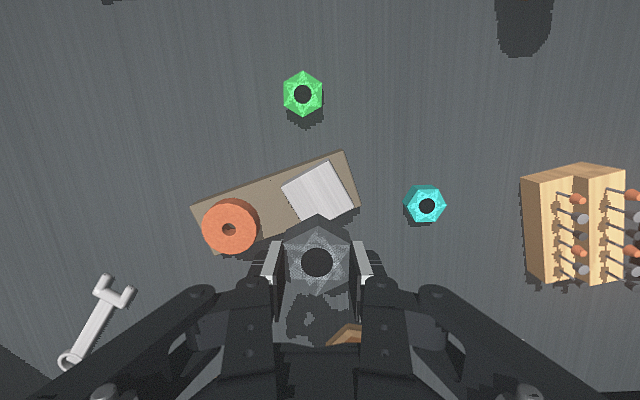

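The dark nut is held squarely between the pads at (317,262), and the block, wheel and stone haven't moved.

>>> move_arm(deltas=[[0,-15,4,0,0,0,0],[0,-30,7,0,0,0,0],[0,-30,7,0,0,0,0],[0,-30,7,0,0,0,0],[0,-30,7,10,0,0,0],[0,-30,7,10,0,0,0],[0,-25,7,15,0,0,0],[0,-16.2,4.3,20,0,0,0],[0,0,0,20,0,0,0],[0,0,0,0,0,0,0]])

```text
clock: 5.17
eef_pos: [0.6144, -0.2167, 0.0807]
tool_rot: [0.73, 0.683, -0.003, -0.005]
ft_force: [-2.3, 0.0, -2.4]
grip_width: 0.0324
grasp_force: 59.8
```

>>> move_arm(deltas=[[0,0,0,20,0,0,0],[0,0,0,20,0,0,0],[0,0,0,10,0,0,0],[0,0,0,5,0,0,0],[0,0,0,0,0,0,0],[0,0,0,0,0,0,0]])

```text
clock: 5.67
eef_pos: [0.6188, -0.2162, 0.033]
tool_rot: [0.729, 0.684, 0.0, 0.0]
ft_force: [0.3, -1.4, -1.0]
grip_width: 0.0322
grasp_force: 59.8
```

Run:
```python
from h import *
o=bot.get_obs(); print(o["eef_pos"],o["ft_force"])
a=bot.camera("wrist"); cv2.imwrite("pics/w2.png",a)
a=bot.camera("side"); cv2.imwrite("pics/s2.png",cv2.resize(a[250:400,260:460],None,fx=4,fy=4))
```

```text
[ 0.61880967 -0.21623403  0.03299042] [ 0.28963037 -1.43056221 -0.95961545]
```

View pics/s2.png

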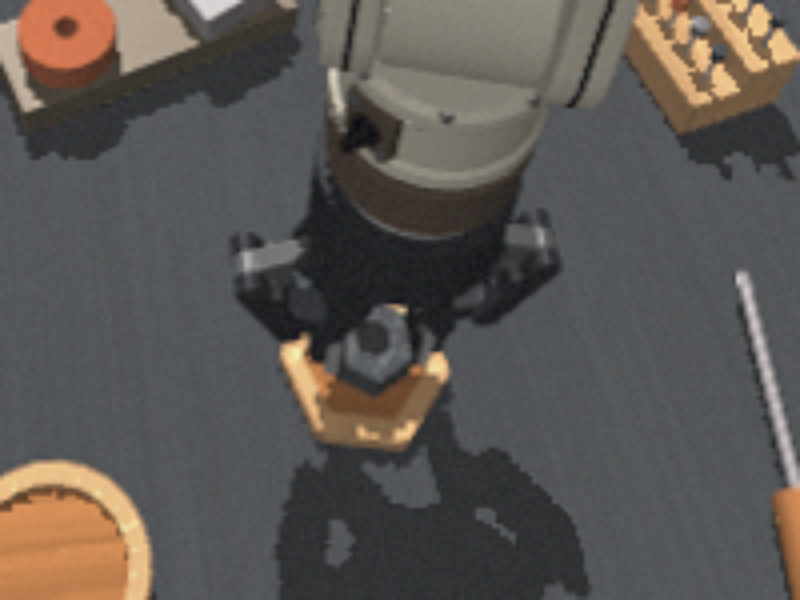

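Run:
```python
from h import *
print(ray("side",[[354,336]],.0346), proj("side",[[.619,-.2165,.006],[.6188,-.2162,.0346]]))
```

```text
[[ 0.62254711 -0.21890006  0.0346    ]] [[350.18698429 341.25642096]
 [351.60868003 334.83193889]]
```

>>> move_arm(deltas=[[0,0,0,5,0,0,0],[0,0,0,3,0,0,0],[0,0,0,1,0,0,0],[0,0,0,0,0,0,0],[0,0,0,0,0,0,0]])

```text
clock: 6.18
eef_pos: [0.6182, -0.2165, 0.0232]
tool_rot: [0.73, 0.684, -0.0, -0.0]
ft_force: [-0.9, -0.1, -0.6]
grip_width: 0.032
grasp_force: 59.8
```

>>> move_arm(deltas=[[0,0,0,1,0,0,0],[0,0,0,0,0,0,0],[0,0,0,0,0,0,0]])

```text
clock: 6.43
eef_pos: [0.6186, -0.2166, 0.0225]
tool_rot: [0.73, 0.684, 0.0, 0.0]
ft_force: [-0.5, -0.1, -0.5]
grip_width: 0.0324
grasp_force: 59.9
```

>>> move_arm(deltas=[[0,0,0,1,0,0,0],[0,0,0,0,0,0,0],[0,0,0,0,0,0,0]])

```text
clock: 6.68
eef_pos: [0.6186, -0.2166, 0.0224]
tool_rot: [0.73, 0.684, 0.0, 0.0]
ft_force: [-2.2, 0.8, 5.1]
grip_width: 0.0323
grasp_force: 60.6
```

>>> move_arm(deltas=[[0.7,0,0,0,0,0,0],[0.7,0,0,0,0,0,0],[0.7,0,0,0,0,0,0],[0.7,0,0,-5,0,0,0],[0.7,0,0,-20,0,0,0],[0.7,0,0,-30,0,0,0],[0.7,0,0,-30,0,0,0],[0.7,0,0,-30,0,0,0]])

```text
clock: 7.35
eef_pos: [0.6181, -0.2164, 0.1373]
tool_rot: [0.73, 0.684, -0.0, -0.0]
ft_force: [0.7, -0.1, 0.4]
grip_width: 0.0598
grasp_force: 0.0
```

Run:
```python
from h import *
o=bot.get_obs(); print(o["eef_pos"],R.from_quat(o["tool_rot"]).as_matrix().round(3),np.rad2deg(o["joint_pos"]))
bot.camera("side")
print("nut",fit("dienut","side",.006,(.619,-.217),(0,20,40),near=(350,340)))
print("nh",fit("dienut_holder","side",0,(.61,-.215),(0,20,40)))
```

```text
[ 0.61807021 -0.2163855   0.13734367] [[ 0.064  0.998 -0.001]
 [ 0.998 -0.064  0.   ]
 [ 0.    -0.001 -1.   ]] [-1.92949511e+01  3.46145068e+01  1.67523889e+01  7.21889248e+01
 -2.79708624e-04  7.44021353e+01]
nut (array([ 621.6, -215.3,   25.6]), np.float64(0.95))
nh (array([ 619.7, -216. ,  -11.8]), np.float64(0.953))
```

>>> move_arm(deltas=[[0.75,15,-4,0,0,0,0],[0.75,30,-7,0,0,0,0],[0.75,30,-7,0,0,0,0],[0.75,30,-7,0,0,0,0],[0.75,30,-7,0,0,0,0],[0.75,30,-7,0,0,0,0],[0.75,25,-7,0,0,0,0],[0.75,14,-3.8,0,0,0,0],[0.75,0,0,10,0,0,-5.9],[0.75,0,0,20,0,0,-5.9]])

```text
clock: 8.33
eef_pos: [0.5835, -0.0087, 0.1079]
tool_rot: [0.653, 0.758, 0.001, 0.002]
ft_force: [-0.9, -0.0, -0.5]
grip_width: 0.0644
grasp_force: 0.0
```

>>> move_arm(deltas=[[0.75,0,0,15,0,0,-5.9],[0.75,0,0,10,0,0,-6],[0.75,0,0,0,0,0,-6],[0.75,0,0,0,0,0,0],[0.75,0,0,0,0,0,0]])

```text
clock: 8.75
eef_pos: [0.5816, -0.0102, 0.0806]
tool_rot: [0.531, 0.847, -0.0, -0.0]
ft_force: [0.3, 0.6, -0.1]
grip_width: 0.0641
grasp_force: 0.0
```

Run:
```python
from h import *
o=bot.get_obs(); M=R.from_quat(o["tool_rot"]).as_matrix(); print(o["eef_pos"],np.rad2deg(np.arctan2(M[1,1],M[0,1])))
a=bot.camera("wrist"); cv2.imwrite("pics/w3.png",a)
```

```text
[ 0.58156989 -0.01015771  0.08060289] 25.817024216501856
```

View pics/w3.png

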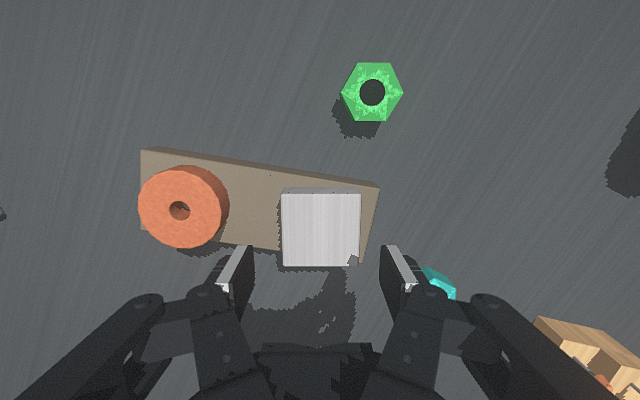

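The block sits square between the open pads: its edges run x=282 to 361 and the pads are at 243 and 395. I'll go down and grip it.

>>> move_arm(deltas=[[0.75,0,0,20,0,0,0],[0.75,0,0,15,0,0,0],[0.75,0,0,8,0,0,0],[0.75,0,0,3.5,0,0,0],[0.75,0,0,0,0,0,0],[0,0,0,0,0,0,0],[0,0,0,0,0,0,0],[0,0,0,0,0,0,0],[0,0,0,0,0,0,0],[0,0,0,0,0,0,0]])

```text
clock: 9.63
eef_pos: [0.583, -0.0097, 0.0361]
tool_rot: [0.53, 0.848, 0.001, 0.001]
ft_force: [0.9, 0.5, 6.5]
grip_width: 0.0484
grasp_force: 63.8
```

>>> move_arm(deltas=[[0,0,0,-3,0,0,0],[0,0,0,-10,0,0,0],[0,0,0,-20,0,0,0],[0,0,0,-25,0,0,0],[0,0,0,-25,0,0,0],[0,0,0,-20,0,0,0],[0,0,0,0,0,0,0],[0,0,0,0,0,0,0]])

```text
clock: 10.3
eef_pos: [0.5824, -0.0098, 0.1385]
tool_rot: [0.53, 0.848, 0.0, 0.001]
ft_force: [-0.8, -0.2, -4.1]
grip_width: 0.0485
grasp_force: 62.9
```

Run:
```python
from h import *
o=bot.get_obs(); M=R.from_quat(o["tool_rot"]).as_matrix(); print(o["eef_pos"],np.rad2deg(np.arctan2(M[1,1],M[0,1])))
a=bot.camera("wrist"); cv2.imwrite("pics/w4.png",a)
```

```text
[ 0.58236445 -0.00979241  0.13854843] 25.99475435289071
```

View pics/w4.png

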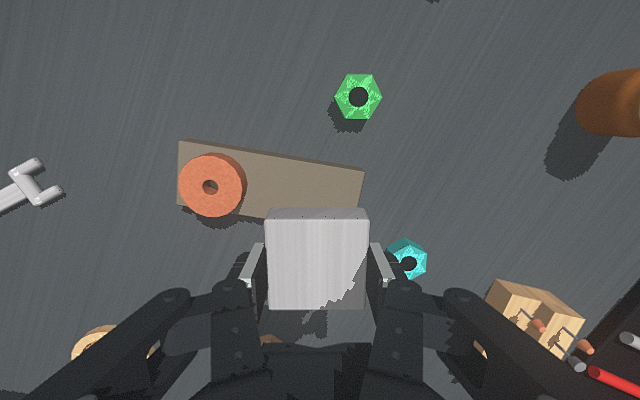

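The block is held square and the wheel stayed on the stone. I'll carry it toward its holder and look before the final approach.

>>> move_arm(deltas=[[0,0,0,-10,0,0,6.3],[0,0,0,-10,0,0,6.3],[0,0,0,0,0,0,6.3],[0,0,0,0,0,0,6.3],[0,0,0,0,0,0,6.4],[0,15,-5,0,0,0,0],[0,30,-10,0,0,0,0],[0,30,-10.4,0,0,0,0],[0,30,-10,0,0,0,0],[0,30,-10,0,0,0,0]])

```text
clock: 11.18
eef_pos: [0.5476, 0.1297, 0.1549]
tool_rot: [0.741, 0.671, -0.002, -0.001]
ft_force: [-0.0, 0.2, -3.7]
grip_width: 0.0483
grasp_force: 63.0
```

>>> move_arm(deltas=[[0,30,-10,0,0,0,0],[0,30,-10,0,0,0,0],[0,30,-10,0,0,0,0],[0,30,-10,0,0,0,0],[0,30,-10,0,0,0,0],[0,30,-10,0,0,0,0],[0,20,-10,0,0,0,0],[0,0,0,0,0,0,0],[0,0,0,0,0,0,0]])

```text
clock: 11.93
eef_pos: [0.4977, 0.3353, 0.1549]
tool_rot: [0.74, 0.673, -0.003, -0.0]
ft_force: [0.3, -1.2, -4.6]
grip_width: 0.0484
grasp_force: 62.9
```

Run:
```python
from h import *
o=bot.get_obs(); M=R.from_quat(o["tool_rot"]).as_matrix(); print(o["eef_pos"],np.rad2deg(np.arctan2(M[1,1],M[0,1])),o["clock"])
a=bot.camera("wrist")
f=fit("block_holder","wrist",0,(.5,.44),(-6,10,-20)); print(f)
print("sh",fit("stone_holder","wrist",0,(.503,.22),(0,)))
cv2.imwrite("pics/w5.png",a)
```

```text
[0.49765627 0.33528884 0.15486418] -5.432876596293823 11.9333
(array([499.8, 436.2,  -5.1]), np.float64(0.989))
sh (array([451. , 164.2,  13.9]), np.float64(0.263))
```

View pics/w5.png

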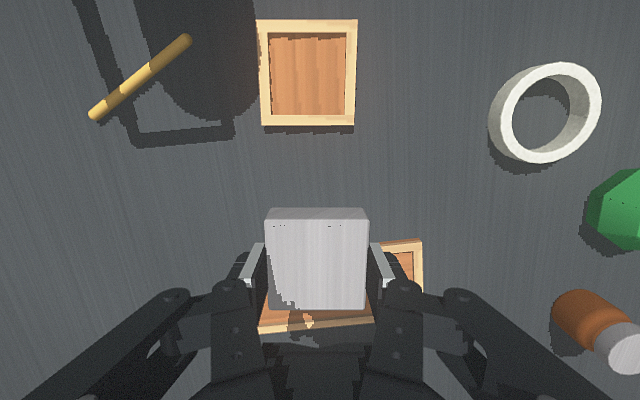

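The block holder shows clearly at (307,73), and the held block is parallel to it. The wrist fit agrees with the scene-camera fit.

>>> move_arm(deltas=[[0,20,-1.5,0,0,0,0],[0,30,-2,0,0,0,0],[0,30,-2,10,0,0,0],[0,20.6,-2,20,0,0,0],[0,0,0,25,0,0,0],[0,0,0,25,0,0,0],[0,0,0,20,0,0,0],[0,0,0,15,0,0,0],[0,0,0,8,0,0,0],[0,0,0,0,0,0,0]])

```text
clock: 12.92
eef_pos: [0.5012, 0.4332, 0.0318]
tool_rot: [0.741, 0.671, -0.003, 0.0]
ft_force: [0.5, -0.9, -4.0]
grip_width: 0.0483
grasp_force: 62.9
```

Run:
```python
from h import *
o=bot.get_obs(); M=R.from_quat(o["tool_rot"]).as_matrix(); print(o["eef_pos"],np.rad2deg(np.arctan2(M[1,1],M[0,1])),o["ft_force"])
bot.camera("wrist"); z=o["eef_pos"][2]-.0141
print(z,fit("block","wrist",z,o["eef_pos"][:2],(-5,)))
```

```text
[0.50119734 0.43320462 0.03181424] -5.710569765765255 [ 0.49482538 -0.85934764 -4.0213491 ]
0.01771423589044272 (array([502. , 433.5,  -5.7]), np.float64(0.979))
```

>>> move_arm(deltas=[[0,2.4,-1.8,0,0,0,0],[0,0,0,5,0,0,0],[0,0,0,4,0,0,0],[0,0,0,1,0,0,0],[0,0,0,0,0,0,0],[0,0,0,0,0,0,0]])

```text
clock: 13.52
eef_pos: [0.5003, 0.4383, 0.0247]
tool_rot: [0.741, 0.672, -0.0, 0.0]
ft_force: [-0.0, 0.1, -3.6]
grip_width: 0.0483
grasp_force: 63.0
```

>>> move_arm(deltas=[[0,0,0,1,0,0,0],[0,0,0,0,0,0,0],[0,0,0,0,0,0,0]])

```text
clock: 13.77
eef_pos: [0.5005, 0.4384, 0.0238]
tool_rot: [0.741, 0.672, 0.0, 0.0]
ft_force: [-0.1, 0.2, -3.9]
grip_width: 0.0482
grasp_force: 63.0
```

>>> move_arm(deltas=[[0,-1.5,0,1,0,0,0],[0,0,0,1,0,0,0],[0,0,0,0,0,0,0],[0,0,0,0,0,0,0]])

```text
clock: 14.1
eef_pos: [0.5003, 0.4367, 0.0217]
tool_rot: [0.741, 0.672, -0.0, -0.0]
ft_force: [0.3, -0.5, -3.5]
grip_width: 0.0484
grasp_force: 63.0
```

>>> move_arm(deltas=[[0,0,0,1,0,0,0],[0,0,0,0,0,0,0],[0,0,0,0,0,0,0]])

```text
clock: 14.35
eef_pos: [0.5003, 0.4368, 0.0207]
tool_rot: [0.741, 0.672, -0.0, -0.0]
ft_force: [0.5, -0.1, -2.5]
grip_width: 0.048
grasp_force: 63.0
```

>>> move_arm(deltas=[[0,0,0,0.7,0,0,0],[0,0,0,0,0,0,0],[0,0,0,0,0,0,0]])

```text
clock: 14.6
eef_pos: [0.5005, 0.437, 0.0203]
tool_rot: [0.741, 0.672, 0.0, 0.0]
ft_force: [-0.1, 0.4, -3.1]
grip_width: 0.0483
grasp_force: 63.0
```

>>> move_arm(deltas=[[0,0,0,0.6,0,0,0],[0,0,0,0,0,0,0],[0,0,0,0,0,0,0]])

```text
clock: 14.85
eef_pos: [0.5005, 0.437, 0.0202]
tool_rot: [0.741, 0.672, 0.0, 0.0]
ft_force: [-1.7, -1.2, 1.6]
grip_width: 0.0481
grasp_force: 63.6
```

>>> move_arm(deltas=[[0,0,0,0.6,0,0,0],[0,0,0,0,0,0,0],[0,0,0,0,0,0,0]])

```text
clock: 15.1
eef_pos: [0.5004, 0.437, 0.0202]
tool_rot: [0.741, 0.672, 0.0, 0.0]
ft_force: [-2.5, -2.4, 5.2]
grip_width: 0.0486
grasp_force: 63.9
```

>>> move_arm(deltas=[[0.75,0,0,0,0,0,0],[0.75,0,0,0,0,0,0],[0.75,0,0,0,0,0,0],[0.75,0,0,-5,0,0,0],[0.75,0,0,-20,0,0,0],[0.75,0,0,-30,0,0,0],[0.75,0,0,-30,0,0,0],[0.75,0,0,-30,0,0,0],[0.75,-20,2,0,0,0,0],[0.75,-36,3.3,0,0,0,0]])

```text
clock: 15.93
eef_pos: [0.5019, 0.3848, 0.1374]
tool_rot: [0.739, 0.673, 0.005, -0.0]
ft_force: [1.2, 0.1, 0.0]
grip_width: 0.064
grasp_force: 0.0
```

>>> move_arm(deltas=[[0.75,-36,4,0,0,0,0],[0.75,-36,4,0,0,0,0],[0.75,-36,4,0,0,0,0],[0.75,-36,4,0,0,0,0],[0.75,-36,4,0,0,0,0],[0.75,-36,4,0,0,0,0],[0.75,-36,4,0,0,0,0],[0.75,-36,4,0,0,0,0],[0.75,-36,4,0,0,0,0],[0.75,-36,4,0,0,0,0]])

```text
clock: 16.77
eef_pos: [0.5049, 0.0167, 0.1345]
tool_rot: [0.741, 0.672, 0.0, 0.0]
ft_force: [0.2, 0.1, -0.3]
grip_width: 0.0642
grasp_force: 0.0
```

>>> move_arm(deltas=[[0.75,-32,0,0,0,0,0],[0.75,-20,0,0,0,0,0],[0.75,0,0,0,0,0,0],[0.75,0,0,0,0,0,0]])

```text
clock: 17.1
eef_pos: [0.4999, -0.0343, 0.1343]
tool_rot: [0.742, 0.671, 0.0, 0.0]
ft_force: [0.4, 1.2, 0.7]
grip_width: 0.064
grasp_force: 0.0
```

Run:
```python
from h import *
o=bot.get_obs(); M=R.from_quat(o["tool_rot"]).as_matrix(); print(o["eef_pos"],np.rad2deg(np.arctan2(M[1,1],M[0,1])),o["clock"])
bot.camera("wrist")
print("wheel",fit("wheel","wrist",.022,(.499,-.034)))
print("stone",fit("stone","wrist",0,(.54,-.02),(16,)))
bot.camera("scene")
print("block",fit("block","scene",.006,(.5,.437),(-5,)),fit("block_holder","scene",0,(.5,.437),(-5,)))
```

```text
[ 0.49994832 -0.03431662  0.13432618] -5.758060096672018 17.1
wheel (array([ 4.984e+02, -3.330e+01, -4.000e-01]), np.float64(0.928))
stone (array([539.9, -19.2,  16.4]), np.float64(0.983))
block (array([501.4, 437.1,  -6.4]), np.float64(0.962)) (array([501.1, 439.2,  -5.6]), np.float64(0.851))
```

>>> move_arm(deltas=[[0.75,1,-1.3,20,0,0,0],[0.75,0,0,30,0,0,0],[0.75,0,0,25,0,0,0],[0.75,0,0,15,0,0,0],[0.75,0,0,7,0,0,0],[0.75,0,0,3,0,0,0],[0.75,0,0,0,0,0,0],[0,0,0,0,0,0,0],[0,0,0,0,0,0,0],[0,0,0,0,0,0,0]])

```text
clock: 18.23
eef_pos: [0.4999, -0.0321, 0.0356]
tool_rot: [0.741, 0.672, 0.001, 0.001]
ft_force: [-1.1, 0.3, 5.9]
grip_width: 0.0492
grasp_force: 62.4
```

>>> move_arm(deltas=[[0,0,0,0,0,0,0],[0,0,0,0,0,0,0]])

```text
clock: 18.4
eef_pos: [0.5, -0.0321, 0.0356]
tool_rot: [0.741, 0.672, 0.001, 0.001]
ft_force: [-0.1, 1.3, 6.8]
grip_width: 0.049
grasp_force: 62.5
```

>>> move_arm(deltas=[[0,0,0,-3,0,0,0],[0,0,0,-10,0,0,0],[0,0,0,-20,0,0,0],[0,0,0,-25,0,0,0],[0,0,0,-22,0,0,0],[0,0,0,0,0,0,0],[0,0,0,0,0,0,0]])

```text
clock: 18.98
eef_pos: [0.4999, -0.0324, 0.1158]
tool_rot: [0.741, 0.672, 0.001, 0.002]
ft_force: [-0.5, -0.3, -1.4]
grip_width: 0.0489
grasp_force: 62.3
```

Run:
```python
from h import *
o=bot.get_obs(); print(o["eef_pos"])
a=bot.camera("wrist"); cv2.imwrite("pics/w6.png",a)
z=o["eef_pos"][2]-.0145
print("wheel",fit("wheel","wrist",z,o["eef_pos"][:2]))
print("stone",fit("stone","wrist",0,(.54,-.02),(16,)))
```

```text
[ 0.49990101 -0.03236283  0.11581748]
wheel (array([497. , -35. ,   2.1]), np.float64(0.896))
stone (array([535.3, -20.9,  16.1]), np.float64(0.88))
```

View pics/w6.png

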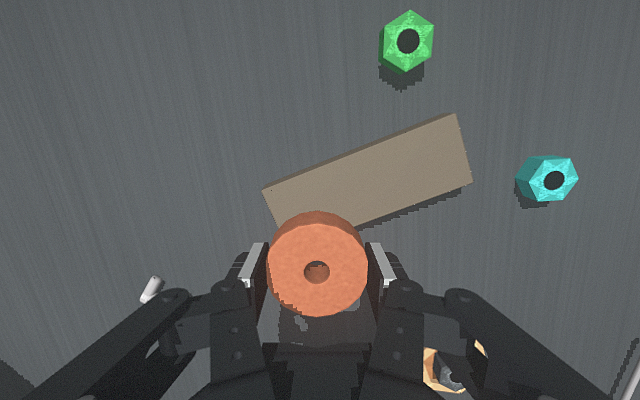

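The wheel is held at (317,268) and the stone hasn't moved. I'll go past the round holder and look back at it.

>>> move_arm(deltas=[[0,-15,0,-10,0,0,0],[0,-30,0,-10,0,0,0],[0,-35,0,0,0,0,0],[0,-35,0,0,0,0,0],[0,-35,0,0,0,0,0],[0,-35,0,0,0,0,0],[0,-35,0,0,0,0,0],[0,-35,0,0,0,0,0],[0,-35,0,0,0,0,0],[0,-25,0,0,0,0,0]])

```text
clock: 19.97
eef_pos: [0.4663, -0.3481, 0.1321]
tool_rot: [0.741, 0.671, -0.001, -0.001]
ft_force: [0.8, 0.0, -0.7]
grip_width: 0.049
grasp_force: 62.2
```

>>> move_arm(deltas=[[0,-5,0,0,0,0,0],[0,0,0,0,0,0,0],[0,0,0,0,0,0,0]])

```text
clock: 20.22
eef_pos: [0.4665, -0.3499, 0.1324]
tool_rot: [0.741, 0.672, -0.0, -0.002]
ft_force: [0.3, -0.1, -1.3]
grip_width: 0.0492
grasp_force: 62.2
```

Run:
```python
from h import *
o=bot.get_obs(); M=R.from_quat(o["tool_rot"]).as_matrix(); print(o["eef_pos"],np.rad2deg(np.arctan2(M[1,1],M[0,1])),o["clock"])
a=bot.camera("wrist"); cv2.imwrite("pics/w7.png",a)
print("bore rel", ray("wrist",[[317,271]],o["eef_pos"][2]+.0064)[0]-o["eef_pos"])
print("wh",fit("wheel_holder","wrist",0,(.468,-.28)))
```

```text
[ 0.46647592 -0.34985042  0.13241502] -5.628829819544735 20.2167
bore rel [-0.00017135 -0.00087829  0.0064    ]
wh (array([ 466.2, -281.1,    9. ]), np.float64(0.993))
```

View pics/w7.png

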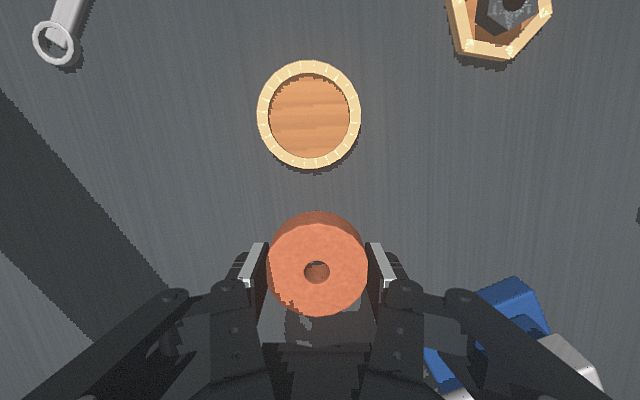

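The round holder is at (309,115) and the wheel is centred in the grip. I'll place it.

>>> move_arm(deltas=[[0,20,-2,0,0,0,0],[0,30,-2.8,10,0,0,0],[0,19.2,-2,20,0,0,0],[0,0,0,25,0,0,0],[0,0,0,25,0,0,0],[0,0,0,15,0,0,0],[0,0,0,8,0,0,0],[0,0,0,4,0,0,0],[0,0,0,0,0,0,0],[0,0,0,0,0,0,0]])

```text
clock: 21.15
eef_pos: [0.4681, -0.2811, 0.0278]
tool_rot: [0.741, 0.672, 0.0, 0.001]
ft_force: [-0.2, -0.5, -0.6]
grip_width: 0.049
grasp_force: 62.2
```

>>> move_arm(deltas=[[0,0,0,1.5,0,0,0],[0,0,0,1,0,0,0],[0,0,0,0,0,0,0],[0,0,0,0,0,0,0]])

```text
clock: 21.48
eef_pos: [0.4675, -0.2814, 0.0249]
tool_rot: [0.741, 0.672, 0.0, 0.0]
ft_force: [-0.5, -0.3, -0.9]
grip_width: 0.0492
grasp_force: 62.2
```

>>> move_arm(deltas=[[0,0,0,1,0,0,0],[0,0,0,0,0,0,0],[0,0,0,0,0,0,0]])

```text
clock: 21.73
eef_pos: [0.4672, -0.2812, 0.0234]
tool_rot: [0.741, 0.672, -0.0, -0.0]
ft_force: [-0.4, -0.5, -0.8]
grip_width: 0.049
grasp_force: 62.2
```

>>> move_arm(deltas=[[0,0,0,1.5,0,0,0],[0,0,0,1,0,0,0],[0,0,0,0,0,0,0],[0,0,0,0,0,0,0]])

```text
clock: 22.07
eef_pos: [0.4672, -0.2811, 0.0207]
tool_rot: [0.741, 0.672, -0.0, -0.0]
ft_force: [-0.4, -0.2, 0.7]
grip_width: 0.0495
grasp_force: 62.2
```

>>> move_arm(deltas=[[0,0,0,1,0,0,0],[0,0,0,0,0,0,0],[0,0,0,0,0,0,0]])

```text
clock: 22.32
eef_pos: [0.4673, -0.2811, 0.0198]
tool_rot: [0.741, 0.672, -0.0, -0.0]
ft_force: [0.4, 0.8, -0.5]
grip_width: 0.0492
grasp_force: 62.2
```

>>> move_arm(deltas=[[0,0,0,0.8,0,0,0],[0,0,0,0,0,0,0],[0,0,0,0,0,0,0]])

```text
clock: 22.57
eef_pos: [0.4674, -0.2812, 0.0196]
tool_rot: [0.741, 0.672, 0.0, 0.0]
ft_force: [-0.8, 0.9, 4.5]
grip_width: 0.0493
grasp_force: 62.6
```

>>> move_arm(deltas=[[0.75,0,0,0,0,0,0],[0.75,0,0,0,0,0,0],[0.75,0,0,0,0,0,0],[0.75,0,0,-5,0,0,0],[0.75,0,0,-20,0,0,0],[0.75,0,0,-30,0,0,0],[0.75,0,0,-30,0,0,0],[0.75,0,0,-30,0,0,0],[0.9,16,2.6,0,0,0,0],[0.9,30,5,0,0,0,0]])

```text
clock: 23.4
eef_pos: [0.481, -0.239, 0.1373]
tool_rot: [0.742, 0.67, 0.001, 0.004]
ft_force: [0.1, -0.0, 0.2]
grip_width: 0.0768
grasp_force: 0.0
```

>>> move_arm(deltas=[[0.9,30,5,0,0,0,0],[0.9,30,5,0,0,0,0],[0.9,30,5,0,0,0,0],[0.9,30,5,0,0,0,0],[0.9,30,5,0,0,0,0],[0.9,30,5,0,0,0,0],[0.9,25,5,0,0,0,0],[0.9,16,4,0,0,0,0],[0.9,0,0,0,0,0,-7],[0.9,0,0,0,0,0,-7]])

```text
clock: 24.23
eef_pos: [0.5401, -0.0185, 0.1343]
tool_rot: [0.65, 0.76, 0.0, 0.0]
ft_force: [0.1, -0.3, -0.3]
grip_width: 0.0767
grasp_force: 0.0
```

>>> move_arm(deltas=[[0.9,0,0,0,0,0,-7],[0.9,0,0,0,0,0,-7],[0.9,0,0,0,0,0,-7],[0.9,0,0,0,0,0,-7],[0.9,0,0,0,0,0,-7],[0.9,0,0,0,0,0,-7],[0.9,0,0,0,0,0,-7],[0.9,0,0,0,0,0,-7],[0.9,0,0,0,0,0,-7],[0.9,0,0,0,0,0,-7]])

```text
clock: 25.07
eef_pos: [0.5398, -0.0199, 0.1344]
tool_rot: [0.098, 0.995, 0.0, 0.0]
ft_force: [0.4, -0.3, 0.9]
grip_width: 0.0771
grasp_force: 0.0
```

>>> move_arm(deltas=[[0.9,0,0,0,0,0,-7],[0.9,0,0,0,0,0,-7],[0.9,0,0,0,0,0,-7],[0.9,0,0,0,0,0,-7],[0.9,0,0,0,0,0,0],[0.9,0,0,0,0,0,0]])

```text
clock: 25.57
eef_pos: [0.5398, -0.02, 0.1343]
tool_rot: [-0.141, 0.99, -0.0, 0.0]
ft_force: [-0.9, -0.5, 0.6]
grip_width: 0.0769
grasp_force: 0.0
```

Run:
```python
from h import *
o=bot.get_obs(); M=R.from_quat(o["tool_rot"]).as_matrix(); print(o["eef_pos"],np.rad2deg(np.arctan2(M[1,1],M[0,1])),np.rad2deg(o["joint_pos"][5]),o["clock"])
a=bot.camera("wrist"); cv2.imwrite("pics/w8.png",a)
print("stone",fit("stone","wrist",0,(.54,-.02),(16,)))
bot.camera("side")
print("wheel",fit("wheel","side",.006,(.467,-.281)))
```

```text
[ 0.53978765 -0.01997507  0.13430895] 106.22308807819518 -18.341409073729114 25.5667
stone (array([541.3, -20.7,  16.4]), np.float64(0.974))
wheel (array([ 469.2, -284.6,    8.9]), np.float64(0.961))
```

View pics/w8.png

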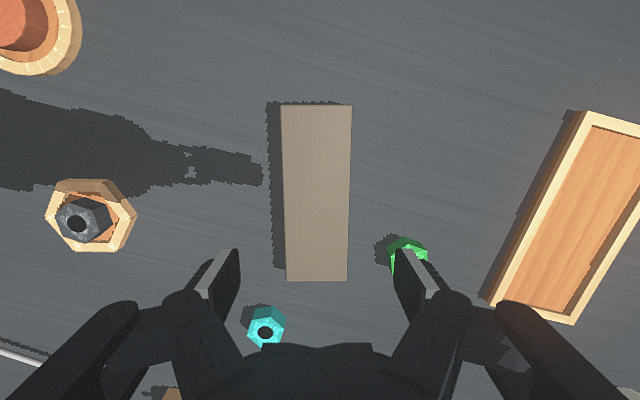

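The bare stone stands square between the pads, from (280,104) to (350,280). The die nut and wheel sit in their holders. The green nut near (405,250) is clear if I open the gripper to 0.8.

>>> move_arm(deltas=[[0.8,-1,0,20,0,0,0],[0.8,0,0,30,0,0,0],[0.8,0,0,30,0,0,0],[0.8,0,0,20,0,0,0],[0.8,0,0,12,0,0,0],[0.8,0,0,7,0,0,0],[0.8,0,0,4,0,0,0],[0.8,0,0,1,0,0,0],[0.8,0,0,0,0,0,0],[0.8,0,0,0,0,0,0]])

```text
clock: 26.6
eef_pos: [0.5417, -0.0197, 0.0111]
tool_rot: [-0.143, 0.99, -0.0, 0.001]
ft_force: [-0.1, 0.1, 0.3]
grip_width: 0.0684
grasp_force: 0.0
```

>>> move_arm(deltas=[[0,0,0,0,0,0,0],[0,0,0,0,0,0,0],[0,0,0,0,0,0,0],[0,0,0,0,0,0,0],[0,0,0,0,0,0,0]])

```text
clock: 27.02
eef_pos: [0.5419, -0.0199, 0.0116]
tool_rot: [-0.142, 0.99, -0.0, 0.001]
ft_force: [-0.7, -1.1, 5.8]
grip_width: 0.0568
grasp_force: 66.3
```

>>> move_arm(deltas=[[0,0,0,-3,0,0,0],[0,0,0,-10,0,0,0],[0,0,0,-20,0,0,0],[0,0,0,-30,0,0,0],[0,0,0,-30,0,0,0],[0,0,0,-30,0,0,5.1],[0,0,0,-15,0,0,5.1],[0,0,0,0,0,0,5.1],[0,0,0,0,0,0,0]])

```text
clock: 27.77
eef_pos: [0.5412, -0.0196, 0.1498]
tool_rot: [-0.009, 1.0, -0.0, 0.001]
ft_force: [0.1, 0.1, -4.7]
grip_width: 0.0566
grasp_force: 65.2
```

>>> move_arm(deltas=[[0,5,15,0,0,0,0],[0,8,27,0,0,0,0],[0,8,27,0,0,0,0],[0,8,27,0,0,0,0],[0,5,22,0,0,0,0],[0,3,12,0,0,0,0],[0,0,0,0,0,0,0],[0,0,0,0,0,0,0]])

```text
clock: 28.43
eef_pos: [0.5005, 0.1097, 0.1474]
tool_rot: [-0.011, 1.0, -0.001, -0.001]
ft_force: [-0.2, 0.3, -3.7]
grip_width: 0.0564
grasp_force: 65.3
```

Run:
```python
from h import *
o=bot.get_obs(); M=R.from_quat(o["tool_rot"]).as_matrix(); print(o["eef_pos"],M.round(3).tolist(),np.rad2deg(np.arctan2(M[1,1],M[0,1])),o["clock"],o["ft_force"])
a=bot.camera("wrist"); cv2.imwrite("pics/w9.png",a)
print("sh",fit("stone_holder","wrist",0,(.503,.22),(0,)))
z=o["eef_pos"][2]-.0116
print("stone",fit("stone","wrist",z,o["eef_pos"][:2],(1,)))
bot.camera("scene"); print("sh",fit("stone_holder","scene",0,(.503,.22),(0,)))
bot.camera("side"); print("sh",fit("stone_holder","side",0,(.503,.22),(0,)))
```

```text
[0.50052586 0.1096712  0.14743527] [[-1.0, -0.022, -0.002], [-0.022, 1.0, -0.001], [0.002, -0.001, -1.0]] 91.24918424194814 28.4333 [-0.1859486   0.26647941 -3.68306397]
sh (array([503. , 220.2,   1.3]), np.float64(0.933))
stone (array([500.6, 108.1,   1. ]), np.float64(0.823))
sh (array([504.4, 221.8,   1.5]), np.float64(0.956))
sh (array([504.1, 215.2,   0.6]), np.float64(0.417))
```

View pics/w9.png

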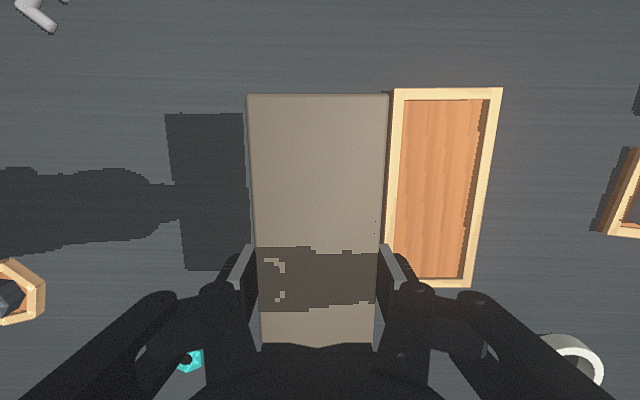

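The stone is held parallel to its holder, which spans (390,88) to (500,287). I'll place it.

>>> move_arm(deltas=[[0,-1.6,15,0,0,0,0],[0,-1,27,0,0,0,0],[0,-1,27,0,0,0,0],[0,-1,27,10,0,0,0],[0,-1,15,20,0,0,0],[0,0,0,25,0,0,0],[0,0,0,20,0,0,0],[0,0,0,15,0,0,0],[0,0,0,10,0,0,0],[0,0,0,0,0,0,0]])

```text
clock: 29.62
eef_pos: [0.5031, 0.2196, 0.0456]
tool_rot: [-0.009, 1.0, -0.001, -0.002]
ft_force: [-1.1, -0.6, -3.6]
grip_width: 0.0567
grasp_force: 65.4
```

>>> move_arm(deltas=[[0,0,0,5,0,0,0],[0,0,0,0,0,0,0],[0,0,0,0,0,0,0]])

```text
clock: 29.87
eef_pos: [0.5055, 0.2208, 0.044]
tool_rot: [-0.009, 1.0, 0.0, 0.001]
ft_force: [-0.2, 0.3, -4.7]
grip_width: 0.0569
grasp_force: 65.4
```

Run:
```python
from h import *
o=bot.get_obs(); M=R.from_quat(o["tool_rot"]).as_matrix(); print(o["eef_pos"],np.rad2deg(np.arctan2(M[1,1],M[0,1])),o["clock"],o["ft_force"])
z=o["eef_pos"][2]-.0116
bot.camera("wrist"); print("sh",fit("stone_holder","wrist",0,(.503,.22),(0,)))
print("stone",fit("stone","wrist",z,o["eef_pos"][:2],(1,)))
```

```text
[0.50549554 0.22077466 0.04402323] 91.07672747669106 29.8667 [-0.22193414  0.27539156 -4.65291729]
sh (array([502.2, 221.8,   1.5]), np.float64(0.657))
stone (array([504.8, 220. ,   1. ]), np.float64(0.824))
```

Aligned to within 2 mm, so I'll lower it: 44 now, with contact expected near 17.6.

>>> move_arm(deltas=[[0,1.5,0,8,0,0,0],[0,0,0,8,0,0,0],[0,0,0,5,0,0,0],[0,0,0,2,0,0,0],[0,0,0,0,0,0,0],[0,0,0,0,0,0,0]])

```text
clock: 30.52
eef_pos: [0.503, 0.2206, 0.0197]
tool_rot: [-0.01, 1.0, -0.0, -0.0]
ft_force: [-0.1, 0.5, -4.7]
grip_width: 0.0564
grasp_force: 65.5
```

>>> move_arm(deltas=[[0,0,0,1,0,0,0],[0,0,0,0,0,0,0],[0,0,0,0,0,0,0]])

```text
clock: 30.77
eef_pos: [0.5034, 0.2207, 0.0193]
tool_rot: [-0.01, 1.0, 0.0, 0.0]
ft_force: [0.9, 0.5, -4.5]
grip_width: 0.0567
grasp_force: 65.5
```

>>> move_arm(deltas=[[0,0,0,1,0,0,0],[0,0,0,0,0,0,0],[0,0,0,0,0,0,0]])

```text
clock: 31.02
eef_pos: [0.5032, 0.2206, 0.0181]
tool_rot: [-0.01, 1.0, -0.0, -0.0]
ft_force: [-0.4, 0.3, -4.1]
grip_width: 0.0562
grasp_force: 65.5
```

>>> move_arm(deltas=[[0,0,0,1,0,0,0],[0,0,0,0,0,0,0],[0,0,0,0,0,0,0]])

```text
clock: 31.27
eef_pos: [0.5034, 0.2207, 0.0177]
tool_rot: [-0.01, 1.0, 0.0, 0.0]
ft_force: [-2.1, 0.7, 1.6]
grip_width: 0.0565
grasp_force: 66.1
```

>>> move_arm(deltas=[[0,0,0,0.6,0,0,0],[0,0,0,0,0,0,0],[0.85,0,0,0,0,0,0],[0.85,0,0,0,0,0,0],[0.85,0,0,0,0,0,0],[0.85,0,0,-5,0,0,0],[0.85,0,0,-20,0,0,0],[0.85,0,0,-30,0,0,0],[0.85,0,0,-35,0,0,0],[0.85,0,0,-35,0,0,0]])

```text
clock: 32.1
eef_pos: [0.5027, 0.2204, 0.1426]
tool_rot: [-0.01, 1.0, -0.0, -0.001]
ft_force: [1.3, 0.5, 0.3]
grip_width: 0.0727
grasp_force: 0.0
```

>>> move_arm(deltas=[[0.85,-10,-30,-35,0,0,0],[0.85,-10,-35,-35,0,0,0],[0.85,-10,-35,-20,0,0,0],[0.85,0,-35,0,0,0,0],[0.85,0,-30,0,0,0,0],[0.85,0,0,0,0,0,0],[0.85,0,0,0,0,0,0]])

```text
clock: 32.68
eef_pos: [0.5334, 0.0643, 0.2218]
tool_rot: [-0.008, 1.0, 0.0, 0.0]
ft_force: [0.6, -0.1, -0.0]
grip_width: 0.0728
grasp_force: 0.0
```

Run:
```python
from h import *
o=bot.get_obs(); print(o["eef_pos"],o["clock"])
a=bot.camera("wrist"); b=bot.camera("side"); c=bot.camera("scene")
print("side stone",fit("stone","side",.006,(.503,.22),(1,)),fit("stone_holder","side",0,(.503,.22),(1,)))
print("nut",fit("dienut","side",.006,(.619,-.217),(0,20,40),near=(350,340)))
print("wheel",fit("wheel","side",.006,(.467,-.281)))
cv2.imwrite("pics/fin.png",np.vstack([np.hstack([cv2.resize(b[150:400,220:420],(400,500))[:300],cv2.resize(c[130:320,260:450],(400,400))[:300]]),np.hstack([cv2.resize(b[150:400,220:420],(400,500))[200:],cv2.resize(c[130:320,260:450],(400,400))[100:]])]))
```

```text
[0.53338185 0.06429901 0.22180287] 32.6833
side stone (array([505.2, 218.4,  -1.2]), np.float64(0.956)) (array([504. , 219.9,   1.5]), np.float64(0.977))
nut (array([ 621. , -214.5,   21.7]), np.float64(0.929))
wheel (array([ 468.7, -285.8,    5.2]), np.float64(0.929))
```

View pics/fin.png

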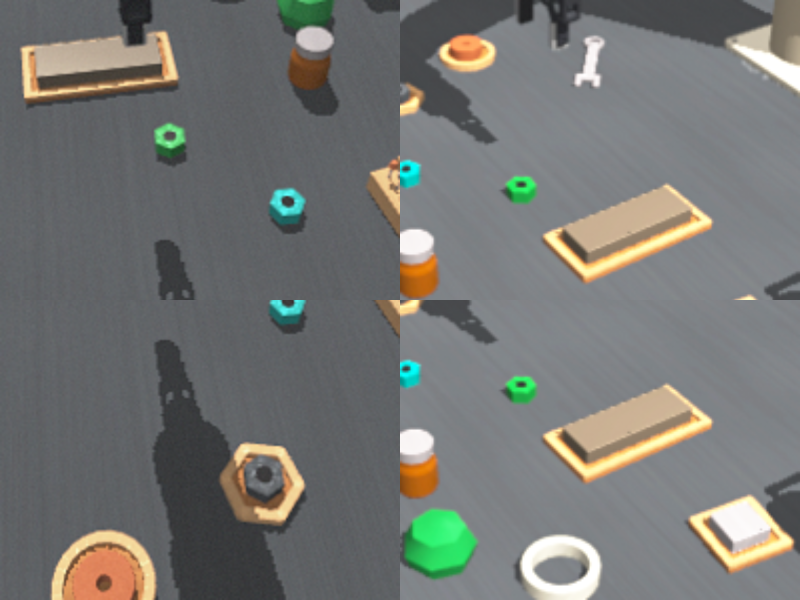

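All four lie inside the rims of their own holders, clear of the gripper, and the jar and tape haven't moved.

```bash
python3 -c "
from workcell import bot
print(bot.job_done())"
```

```text
the job is handed in; nothing more can be done
None
```

The die nut, block, wheel and stone each lie flat in their own holder, the jar and tape were left in place, and the job was handed in at about 33 s; the hand-in gave no verdict.

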